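# Make up a smear kit and a sampling kit

### The arm

A 6-joint arm with a two-finger parallel gripper is mounted at the origin on a cart in front of the work surface, level with it; the furniture and walls round the work are solid. World frame = base frame: x ahead of the robot, y to its left, z up, the work surface at z = 0. Lengths are in m, angles in rad, forces in N, time in s.
With the tool pointing down it reaches from about 0.35 to 0.975 m from the base axis. Payload 4.9 kg.
Tool frame: the origin (TCP) lies at the very end of the fingers, on their centre line; the grasp point (between the pads) lies 19 mm behind it (manip.hold_point_z is the distance from the TCP to the grasp point, in m); z points along the fingers, y is the direction in which the jaws open and shut (so a half turn about z gives the same grasp; the last joint's range is limited). The gripper opens to 85 mm and grips with 20 to 120 N. Pads are 22 mm wide; open, the fingers measure 114 mm over their backs; the gripper's body (76 mm by 85 mm) begins 54 mm behind the grasp point. The pads swing forward as they close: fully open they stand 13 mm farther back than shut.
Start: joints at [1.188, 0.053, 1.613, -0, 1.476, -0.119], TCP at [0.163, 0.603, 0.231] pointing down, gripper open.
Joint ranges: [-3.01, 3.01], [-1.01, 2.22], [0.06, 2.58], [-1.02, 4.17], [0.09, 2.62], [-3.14, 3.14]. Speed limits (rad/s): [2.57, 2.57, 3.14, 3.14, 3.14, 3.14].

### API

Orientations are given as a unit quaternion [w, x, y, z].
In Python, from plant import manip gives the robot as it stands. The module is installed in compiled form; this text tells all that it offers.
- The arm moves only by the shell command python3 -m creep 'ROWS'. ROWS is JSON, a list of rows, each a list of 7 numbers: the turn, a rotation vector about the tool's x, y, z in degrees, then the shift along the tool's x, y, z in m, then the opening, from 0 (shut) to 1 (fully open). In form: [[ax, ay, az, tx, ty, tz, jaw], ...]. A call has 1 to 20 rows; each row shifts and turns the commanded pose from where the row before left it, along the tool's axes as they then stand; what a row does not reach is not made up. A row lasts 1/12 s, in which the tool goes at most 41.7 mm and 7.16 degrees, less where a joint would pass 70% of its speed; a pose out of reach is approached as far as the arm can. A call is refused whole if a number of a shift passes 0.0417 or a number of a turn 7.16, either way. A call with a gripper value outside its range is refused whole. The fingers move at their own pace and stop on an object; the grip force is fixed at half the most. Time passes only in rows, so rows that do not move let the fingers close. It gives the time, the measured TCP pose, the force and the opening at its end, in the units of the state.
- manip.state(): the state, without advancing time (a new reading comes with each control period).
- manip.grab_frame(name): name is "side" or "top" or "wrist"; returns the picture (420x560x3 uint8, blue, green, red); there is no depth.
- manip.get_calibration(name): a dict with "fx", "fy", "cx", "cy" (pixels), "xyz" and "attitude" of the camera in the world. Camera axes: x right, y down, z forward; pixel columns grow to the right and rows downward; lengths in m; the calibration is good to about 2 mm. A picture is of the moment at which its call begins: read the wrist's pose just before it. get_calibration takes no time and is no camera call; for the wrist camera it gives the pose at the moment of the call.
- manip.job_done(): hands the job in, once; it reports no verdict.
Trained networks look in the newest picture that a camera, given by its name, has taken for a name from the list of things; names that differ only in an ending like _2 or _b are one class to them, and where a whole thing is asked for, a point or a joint stands for the part that bears it (a point fixed in the world has none). Each returns a list of dicts, best first, with "confidence" (0 to 1); they miss things now and then, are a little off and sometimes report something else, mostly with a low value. They report only what shows in the picture. A call takes as long as a camera call. They do not tell look-alikes from the thing itself.
- manip.cut_out(target, camera): "pixels" (420x560 bool, what is visible of it) and "rect" ([left, top, right, bottom] in pixels, round what is visible of it).
The state is a dict: "time": time; "joint_pos": joint angles; "joint_vel": joint speeds; "joint_efforts": joint torques, N m; "tool_pos": TCP position; "tool_rot": TCP orientation; "contact_force": force on the tool from outside, world axes, zero at the start; "ft_torque": the same for the moment, N m; "gripper_width": opening from 0.0 (shut) to 1.0 (fully open).
Only numpy, scipy, OpenCV 4.12 (cv2) and the standard library are available. Lean on these libraries where they do the work, as an engineer would, in place of code of your own. Each camera call takes 0.05 s, during which the arm holds its last target.

### The job

Make up two kits from the stock standing in a row in front of the two trays. In the tray with three bays goes the smear kit: the dark blue slide box lengthwise in the long end bay, the small white and blue carton of cover slips in the middle bay and the little dropper bottle, standing, in the other end bay; in the tray with two bays goes the sampling kit: the red-capped specimen cup, standing, in the larger bay and the orange-lidded tub, lid up, in the smaller one. Set each down (do not drop it) flat on its bay's floor, and leave the orange and white carton, the tape roll and the tally counter where they are.

Things in the scene. Friction and masses are not known exactly. Their poses are not given: they have to be found in the camera images.
- long_tray: Grey tray, white ribs, three bays in a row, 91 mm (x) by 286 mm (y). Fixed. Floor 3 mm thick; rims and ribs 3 mm thick, tops 8 mm above the bench. Origin: centre of the underside; y along the tray, x across, z up. All bays are 85 mm clear in x. Long bay: 114 mm clear in y, centre at y = +83 mm; middle bay: 80 mm clear, centre y = -17 mm; other end bay: 80 mm clear, centre y = -100 mm.
- short_tray: Grey tray with white ribs and two bays, 91 mm (x) by 183 mm (y). Fixed. Floor 3 mm thick; rims and ribs 3 mm thick, tops 8 mm above the bench. Origin: centre of the underside; y along the tray, x across, z up. Both bays are 85 mm clear in x. Larger bay: 96 mm clear in y, centre at y = +40.5 mm; smaller bay: 78 mm clear, centre y = -49.5 mm.
- slide_box: Dark blue microscope slide box with snap lid (shut, fixed), loose, 38 (x) x 89 (y) x 32 (z) mm, the body 35 mm wide between x = -16 and +19 mm; about 0.11 kg. Origin: centre of the underside, z up, y along its length.
- small_carton: Small white carton of cover slips with a blue band, loose, 36 (x) x 60 (y) x 24 (z) mm, about 0.05 kg. Origin: centre of the underside, z up.
- oil_dropper: Little white dropper bottle with a red pointed cap and a red band, loose, standing, round, 26 mm diameter, 66 mm high (the straight body reaches 53 mm), about 0.07 kg. Origin: centre of the underside, z up.
- specimen_cup: Specimen cup with a red screw cap (fixed), loose, standing, round; cap 60 mm in diameter from 52 to 66 mm height, the cup below it at most 54 mm; about 0.045 kg. Origin: centre of the underside, z up.
- swab_tub: Small off-white tub with an orange lid (fixed), loose, standing, round; body 45 mm in diameter to 30 mm height, lid 48 mm in diameter from 30 to 41 mm; about 0.07 kg. Origin: centre of the underside, z up.
- kit_small_b: Bystander in the stock row: reagent carton with plain white top and orange and white sides, loose, 51 (x) x 62 (y) x 35 (z) mm. Belongs to neither kit; leave it. Origin: centre of the underside.
- tape_roll: Bystander: roll of cream tape lying flat, loose, 76 mm diameter, 24 mm high. Leave it. Origin: centre of the underside.
- cell_counter: Bystander: light grey hand tally counter lying on the bench, loose, 69 x 53 x 21 mm. Leave it. Origin: on the underside.
There are look-alikes about, which are no part of the job. Several things have the shape of the specimen_cup; the one meant has the colours described above.

How it is judged:
By the outcome, as a careful person would: the job done as asked, in the order asked, and still so for the second after the job is handed in, with the robot touching nothing.
It also fails if it takes over 112 s, if anything falls off the work surface, if the arm or the gripper's body presses on something with over 40 N, if the wrist force passes 120 N, or if a joint passes its speed limit or range.

## Working session

There is one attempt and no reset: what is moved stays moved. The work goes in short steps, Python scripts to look and compute and a shell command to move; the robot and the scene stay as the last step left them, time stands still between calls to the robot, and variables do not carry over. Pictures are saved under pics/ and viewed, and the job is handed in when it is done.

```bash
mkdir -p pics; python3 - <<'E'
from plant import manip
import cv2
s=manip.state();print({k:(v if not hasattr(v,'__len__') else [round(float(x),4) for x in v]) for k,v in s.items()})
for c in ['top','side']:
    f=manip.grab_frame(c);cv2.imwrite(f'pics/{c}0.png',f);print(c,manip.get_calibration(c))
print(manip.get_calibration('wrist'))
E
```

```text
{'time': 0.0, 'joint_pos': [1.188, 0.0534, 1.6143, -0.0, 1.476, -0.119], 'joint_vel': [-0.0007, -0.0031, 0.0007, 0.0008, 0.001, -0.0003], 'joint_efforts': [0.0006, -39.369, -37.0172, -0.0001, 0.0073, -0.0], 'tool_pos': [0.1628, 0.6028, 0.23], 'tool_rot': [-0.0002, 0.1315, 0.9913, -0.001], 'contact_force': [0.979, -0.1898, 0.2789], 'ft_torque': [-0.0803, 0.0435, -0.0175], 'gripper_width': 1.0016926071621959}
top {'fx': 391.71601745453404, 'fy': 391.71601745453404, 'cx': 276.91313866509466, 'cy': 209.91678503737725, 'xyz': array([ 0.35829042, -0.08775357,  1.47309639]), 'attitude': array([-0.02613353,  0.71464192, -0.69854026,  0.02540606])}
side {'fx': 461.32360581392294, 'fy': 461.32360581392294, 'cx': 287.9384305490766, 'cy': 212.7724611415969, 'xyz': array([-0.34384989, -0.68265832,  0.99961012]), 'attitude': array([-0.34839621,  0.81910219, -0.41944197,  0.17821368])}
{'fx': 329.68170684057725, 'fy': 329.68170684057725, 'cx': 278.1364267588473, 'cy': 208.98710432037115, 'xyz': array([0.08474302, 0.62515616, 0.37304966]), 'attitude': array([0.1265503 , 0.78356592, 0.60072224, 0.0956152 ])}
```

View pics/top0.png

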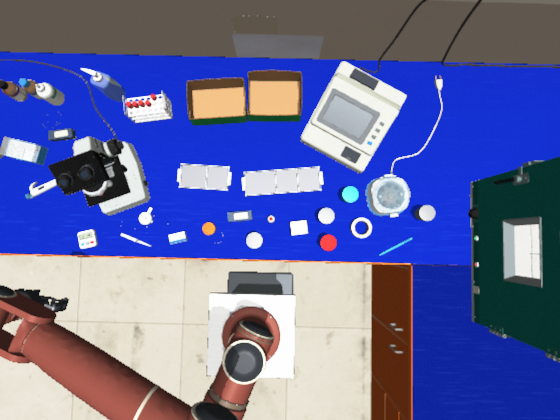

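View pics/side0.png

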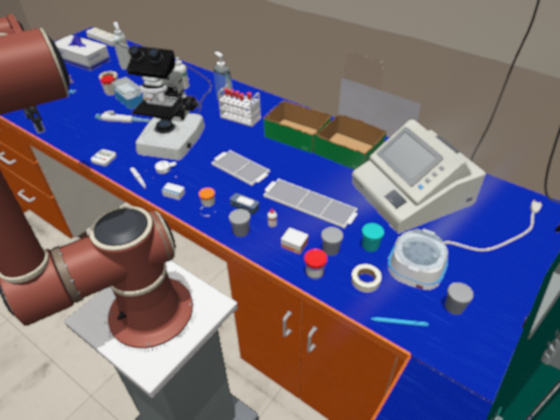

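The top picture has +x upward and +y to the left. The stock row lies at about rows 215–245, between columns 170 (small carton) and 330 (red cup), and the trays are at row ~180. Next I'll locate each item.

```bash
cat > h.py <<'E'
import numpy as np, cv2
from scipy.spatial.transform import Rotation as R
from plant import manip
def rot(q): return R.from_quat([q[1],q[2],q[3],q[0]]).as_matrix()
def ray(cal,u,v,z):
    d=rot(cal['attitude'])@np.array([(u-cal['cx'])/cal['fx'],(v-cal['cy'])/cal['fy'],1.]); o=np.array(cal['xyz'])
    return o+d*(z-o[2])/d[2]
def proj(cal,p):
    c=rot(cal['attitude']).T@(np.array(p)-cal['xyz']); return cal['fx']*c[0]/c[2]+cal['cx'],cal['fy']*c[1]/c[2]+cal['cy']
def hull(mask,cal,z):
    cs,_=cv2.findContours(mask.astype(np.uint8),cv2.RETR_EXTERNAL,cv2.CHAIN_APPROX_NONE)
    c=max(cs,key=cv2.contourArea)[:,0]
    return np.array([ray(cal,u,v,z)[:2] for u,v in c])
E
python3 - <<'E'
from h import *
f=manip.grab_frame('top');cal=manip.get_calibration('top')
H=dict(long_tray=.008,short_tray=.008,slide_box=.032,small_carton=.024,oil_dropper=.053,specimen_cup=.066,swab_tub=.041,kit_small_b=.035,tape_roll=.024,cell_counter=.021)
for n,z in H.items():
    for d in manip.cut_out(n,'top')[:4]:
        if d['confidence']<.2: continue
        h=hull(d['pixels'],cal,z)*1000
        r=cv2.minAreaRect(h.astype(np.float32))
        print(n,round(d['confidence'],2),[int(x) for x in d['rect']],'ctr',np.round(r[0]),'size',np.round(r[1]),'ang',round(r[2],1))
cv2.imwrite('pics/top1.png',cv2.resize(f[155:260,160:400],None,fx=3.3,fy=3.3,interpolation=cv2.INTER_CUBIC))
print(manip.state()['time'])
E
```

```text
long_tray 0.78 [240, 168, 322, 198] ctr [ 578. -100.] size [ 92. 305.] ang 5.7
short_tray 0.8 [175, 162, 228, 191] ctr [587. 195.] size [203.  91.] ang 87.7
slide_box 0.69 [225, 208, 250, 220] ctr [443.  52.] size [41. 92.] ang 1.3
small_carton 0.31 [225, 207, 252, 221] ctr [440.  55.] size [36. 90.] ang 7.7
specimen_cup 0.79 [322, 236, 336, 252] ctr [ 348. -269.] size [54. 54.] ang 1.3
specimen_cup 0.65 [342, 185, 357, 205] ctr [ 526. -344.] size [55. 58.] ang 1.3
specimen_cup 0.62 [318, 208, 332, 220] ctr [ 447. -260.] size [58. 54.] ang 0.9
specimen_cup 0.62 [414, 205, 434, 220] ctr [ 466. -616.] size [68. 58.] ang 89.8
swab_tub 0.61 [205, 223, 215, 237] ctr [393. 163.] size [48. 48.] ang 2.0
swab_tub 0.29 [138, 208, 151, 224] ctr [431. 397.] size [55. 44.] ang 2.6
kit_small_b 0.48 [294, 220, 306, 232] ctr [ 404. -164.] size [48. 59.] ang 1.3
tape_roll 0.6 [351, 218, 369, 239] ctr [ 408. -395.] size [67. 70.] ang 1.3
cell_counter 0.52 [135, 205, 152, 223] ctr [431. 405.] size [55. 51.] ang 7.4
0.65
```

View pics/top1.png

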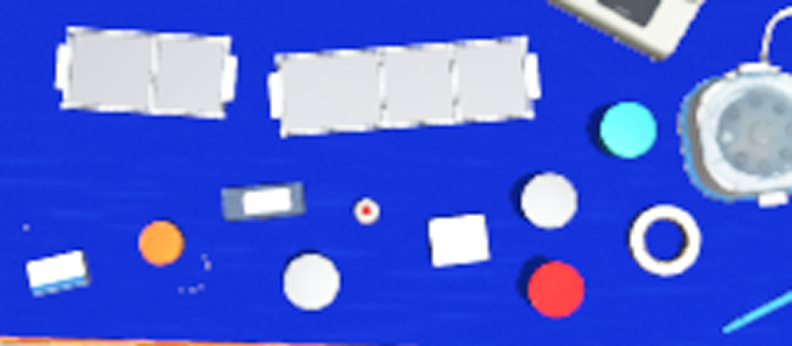

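The three-bay tray's long bay is at its left (+y) end, and the two-bay tray's larger bay is also on the left. Red cup is at (329,242), orange tub (208,228), carton (177,237), slide box (240,216), dropper (271,219). Next I'll plan a wrist-camera look from above the row.

```bash
cat >> h.py <<'E'
def goto(x,y,z,yaw,fr=None):
    """print shift in tool axes (before turning) then turn about z, from measured pose or fr=(x,y,z,yaw)"""
    s=manip.state(); M=rot(s['tool_rot']); p=np.array(s['tool_pos'])
    cy=np.degrees(np.arctan2(M[1,1],M[0,1]))
    sh=M.T@(np.array([x,y,z])-p)
    tilt=R.from_matrix(M.T@R.from_euler('z',cy-90,degrees=True).as_matrix()@rot([0,0,1,0])).as_rotvec(degrees=True)
    print('t',round(s['time'],2),'pos',np.round(p,4),'yaw',round(cy,2),'-> shift',np.round(sh*1000,1),'mm turn',round(cy-yaw,2),'tiltfix',np.round(tilt,2),'w',round(s['gripper_width'],3),'F',np.round(s['contact_force'],1))
E
python3 - <<'E'
from h import *
c=manip.get_calibration('wrist');M=rot(c['attitude']);T=rot(manip.state()['tool_rot'])
print(np.round(T.T@M,3), T.T@(c['xyz']-manip.state()['tool_pos']))
goto(.40,.08,.42,0)
E
```

```text
[[ 0.001 -0.95  -0.313]
 [ 1.     0.001 -0.   ]
 [ 0.    -0.313  0.95 ]] [ 0.08115123  0.00091665 -0.14285564]
t 0.65 pos [0.163  0.6034 0.2313] yaw 74.89 -> shift [-365.3 -443.5 -188.7] mm turn 74.89 tiltfix [ 0. -0.  0.] w 1.0 F [ 0.7 -0.  -0.7]
```

```bash
python3 -m creep '[[0,0,0,-0.0238,-0.0303,-0.0111,1],[0,0,0,-0.0238,-0.0303,-0.0111,1],[0,0,0,-0.0238,-0.0303,-0.0111,1],[0,0,0,-0.0238,-0.0303,-0.0111,1],[0,0,0,-0.0238,-0.0303,-0.0111,1],[0,0,0,-0.0238,-0.0303,-0.0111,1],[0,0,0,-0.0238,-0.0303,-0.0111,1],[0,0,0,-0.0238,-0.0303,-0.0111,1],[0,0,0,-0.0238,-0.0303,-0.0111,1],[0,0,0,-0.0238,-0.0303,-0.0111,1],[0,0,0,-0.0238,-0.0303,-0.0111,1],[0,0,0,-0.0238,-0.0303,-0.0111,1],[0,0,0,-0.0238,-0.0303,-0.0111,1],[0,0,0,-0.0238,-0.0303,-0.0111,1],[0,0,0,-0.0238,-0.0303,-0.0111,1],[0,0,0,-0.0238,-0.0303,-0.0111,1],[0,0,0,-0.0238,-0.0303,-0.0111,1],[0,0,-5,0,0,0,1],[0,0,-5,0,0,0,1],[0,0,-5,0,0,0,1]]'
python3 -m creep '[[0,0,0,0,0,0,1],[0,0,0,0,0,0,1]]' 
cat > look.py <<'E'
from h import *
import sys
H=dict(long_tray=.008,short_tray=.008,slide_box=.032,small_carton=.024,oil_dropper=.053,specimen_cup=.066,swab_tub=.041,kit_small_b=.035)
cal=manip.get_calibration('wrist');f=manip.grab_frame('wrist')
tag=sys.argv[1];cv2.imwrite(f'pics/{tag}.png',f)
np.savez(f'pics/{tag}.npz',**cal)
out={}
for n in sys.argv[2:]:
    z=H[n]
    for i,d in enumerate(manip.cut_out(n,'wrist')[:5]):
        if d['confidence']<.25: continue
        np.save(f'pics/{tag}_{n}_{i}.npy',d['pixels'])
        h=hull(d['pixels'],cal,z)*1000;r=cv2.minAreaRect(h.astype(np.float32))
        print(n,round(d['confidence'],2),[int(x) for x in d['rect']],'ctr',np.round(r[0]),'size',np.round(r[1]),'ang',round(r[2],1))
E
python3 look.py w0 long_tray short_tray slide_box small_carton oil_dropper specimen_cup swab_tub kit_small_b
```

```text
time: 2.32
tool_pos: [0.4195, -0.0005, 0.4203]
tool_rot: [0.0, 0.0, 1.0, 0.0]
contact_force: [0.0, -1.2, -0.1]
gripper_width: 1.004
time: 2.48
tool_pos: [0.4192, 0.0005, 0.4201]
tool_rot: [0.0, 0.002, 1.0, -0.0]
contact_force: [-0.4, 0.2, -0.0]
gripper_width: 0.996
long_tray 0.82 [140, 204, 308, 269] ctr [ 572. -100.] size [ 95. 306.] ang 5.9
short_tray 0.96 [331, 214, 442, 264] ctr [581. 195.] size [203.  93.] ang 87.8
slide_box 0.57 [284, 148, 338, 177] ctr [434.  55.] size [38. 87.] ang 6.3
slide_box 0.36 [69, 86, 124, 130] ctr [ 345. -278.] size [65. 83.] ang 22.9
small_carton 0.94 [433, 90, 477, 122] ctr [351. 278.] size [39. 69.] ang 14.9
oil_dropper 0.69 [230, 149, 250, 167] ctr [424. -58.] size [26. 30.] ang 88.2
specimen_cup 0.82 [71, 87, 128, 130] ctr [ 347. -258.] size [80. 58.] ang 89.8
specimen_cup 0.66 [91, 153, 139, 192] ctr [ 442. -250.] size [78. 59.] ang 89.8
specimen_cup 0.64 [254, 85, 294, 131] ctr [350.  -4.] size [58. 58.] ang 0.7
specimen_cup 0.58 [44, 201, 96, 239] ctr [ 513. -332.] size [58. 91.] ang 40.4
swab_tub 0.83 [365, 116, 401, 152] ctr [386. 163.] size [52. 47.] ang 43.5
swab_tub 0.45 [70, 85, 128, 130] ctr [ 345. -273.] size [62. 81.] ang 19.9
kit_small_b 0.84 [148, 119, 200, 161] ctr [ 398. -161.] size [54. 72.] ang 8.6
```

View pics/w0.png

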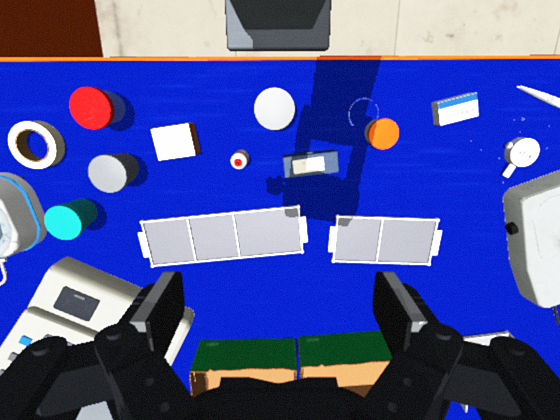

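The wrist view shows the long tray at (140–305, 205–268), the short tray at (331–442, 214–264), box (311,163), dropper (239,159), carton (456,108), tub (383,134) and red cup (92,107). The wrist and top positions differ by about 6 mm in x, so I'll take a closer look before each grasp.

```bash
python3 -m creep '[[0,0,0,-0.0018,0.0068,0.0325,0.75],[0,0,0,-0.0018,0.0068,0.0325,0.75],[0,0,0,-0.0018,0.0068,0.0325,0.75],[0,0,0,-0.0018,0.0068,0.0325,0.75],[0,0,0,-0.0018,0.0068,0.0325,0.75],[0,0,0,-0.0018,0.0068,0.0325,0.75],[0,0,0,-0.0018,0.0068,0.0325,0.75],[0,0,0,-0.0018,0.0068,0.0325,0.75],[0,0,7,0,0,0,0.75],[0,0,7,0,0,0,0.75],[0,0,7,0,0,0,0.75],[0,0,7,0,0,0,0.75],[0,0,7,0,0,0,0.75],[0,0,7,0,0,0,0.75],[0,0,7,0,0,0,0.75],[0,0,7,0,0,0,0.75],[0,0,7,0,0,0,0.75],[0,0,7,0,0,0,0.75],[0,0,7,0,0,0,0.75],[0,0,7,0,0,0,0.75]]'
python3 -m creep '[[0,0,0,0,0,0,0.75],[0,0,0,0,0,0,0.75]]' 
python3 look.py w1 slide_box long_tray oil_dropper
```

```text
time: 4.6
tool_pos: [0.4338, 0.055, 0.16]
tool_rot: [0.0, 0.672, 0.74, 0.0]
contact_force: [0.7, -0.8, 0.2]
gripper_width: 0.75
time: 4.77
tool_pos: [0.4338, 0.055, 0.16]
tool_rot: [0.0, 0.669, 0.744, 0.0]
contact_force: [1.0, 0.6, 0.5]
gripper_width: 0.747
slide_box 0.7 [260, 139, 305, 247] ctr [438.  56.] size [39. 92.] ang 6.1
long_tray 0.73 [345, 210, 459, 420] ctr [566. -13.] size [ 94. 133.] ang 5.5
oil_dropper 0.85 [247, 288, 276, 338] ctr [429. -46.] size [24. 54.] ang 1.5
oil_dropper 0.55 [202, 14, 267, 88] ctr [391. 164.] size [44. 45.] ang 70.6
```

View pics/w1.png

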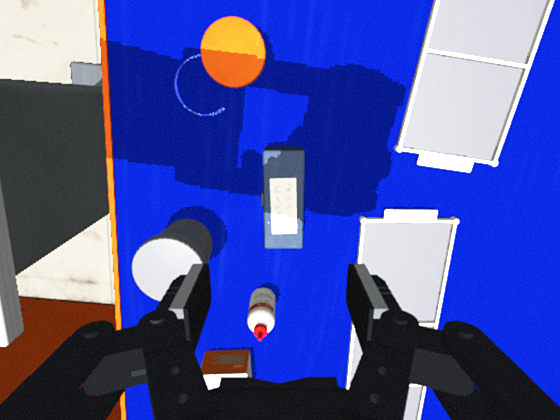

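The box is at cols 262–304, rows 148–247, about 5 mm to +x of the finger centre line, with the grasp yaw matched. Computing the descent.

```bash
python3 - <<'E'
from h import *
goto(.438,.056,.005,6.1)
E
```

```text
t 4.97 pos [0.4338 0.055  0.16  ] yaw 5.97 -> shift [  0.6   4.3 155. ] mm turn -0.13 tiltfix [ 0.  0. -0.] w 0.749 F [ 0.3 -0.2 -0.7]
```

```bash
python3 -m creep '[[0,0,0,0.0006,0.0043,0.03,0.75],[0,0,0,0,0,0.035,0.75],[0,0,0,0,0,0.03,0.75],[0,0,0,0,0,0.02,0.75],[0,0,0,0,0,0.015,0.75],[0,0,0,0,0,0.013,0.75],[0,0,0,0,0,0.012,0.75],[0,0,0,0,0,0,0.2],[0,0,0,0,0,0,0.2],[0,0,0,0,0,0,0.2],[0,0,0,0,0,0,0.2],[0,0,0,0,0,0,0.2],[0,0,0,0,0,0,0.2]]'
python3 -m creep '[[0,0,0,0,0,0,0],[0,0,0,0,0,0,0],[0,0,0,0,0,0,0],[0,0,0,0,0,0,0]]'
```

```text
time: 6.05
tool_pos: [0.4384, 0.056, 0.0056]
tool_rot: [0.0, 0.67, 0.743, 0.0]
contact_force: [0.3, 0.1, -0.3]
gripper_width: 0.402
time: 6.38
tool_pos: [0.4383, 0.056, 0.0054]
tool_rot: [0.0, 0.67, 0.742, 0.0]
contact_force: [0.2, 0.9, 2.9]
gripper_width: 0.399
```

```bash
python3 - <<'E'
from h import *
c=dict(np.load('pics/w1.npz'))
for uv in [(361,219),(457,220),(397,150),(496,164),(427,51),(528,66)]: print(uv,np.round(ray(c,*uv,.008)*1000,1))
c=dict(np.load('pics/w0.npz'))
print('w0')
for uv in [(299,207),(306,252),(140,221),(151,266),(336,216),(334,262),(437,219),(433,264)]: print(uv,np.round(ray(c,*uv,.008)*1000,1))
E
```

```text
(361, 219) [514.7  37.6   8. ]
(457, 220) [605.8  46.4   8. ]
(397, 150) [534.4 105.4   8. ]
(496, 164) [625.9 102.6   8. ]
(427, 51) [541.2 186.6   8. ]
(528, 66) [626.7 184.5   8. ]
w0
(299, 207) [517.9  38.    8. ]
(306, 252) [605.6  52.4   8. ]
(140, 221) [ 543.4 -246.9    8. ]
(151, 266) [ 633.6 -238.4    8. ]
(336, 216) [535.1 104.3   8. ]
(334, 262) [626.4 105.3   8. ]
(437, 219) [541.4 285.4   8. ]
(433, 264) [631.2 291.2   8. ]
```

```bash
python3 -m creep '[[0,0,0,0,0,-0.012,0],[0,0,0,0,0,-0.025,0],[0,0,0,0,0,-0.03,0],[0,0,0,0,0,-0.025,0],[0,0,0,-0.0123,0.017,0,0],[0,0,0,-0.0123,0.017,0,0],[0,0,0,-0.0123,0.017,0,0],[0,0,0,-0.0123,0.017,0,0],[0,0,0,-0.0123,0.017,0,0],[0,0,0,-0.0123,0.017,0,0],[0,0,0,-0.0123,0.017,0,0],[0,0,0,0,0,0.02,0],[0,0,0,0,0,0.025,0],[0,0,0,0,0,0.02,0],[0,0,0,0,0,0.009,0],[0,0,0,0,0,0.006,0],[0,0,0,0,0,0,0]]'
python3 - <<'E'
from h import *
goto(.5658,-.0174,.0085,5.7)
c=manip.get_calibration('top');cv2.imwrite('pics/t2.png',cv2.resize(manip.grab_frame('top')[150:260,160:400],None,fx=3.3,fy=3.3))
E
```

```text
time: 7.8
tool_pos: [0.5642, -0.0173, 0.0156]
tool_rot: [-0.001, 0.67, 0.742, -0.001]
contact_force: [-0.6, 0.1, -1.5]
gripper_width: 0.403
t 7.8 pos [ 0.5642 -0.0173  0.0156] yaw 5.89 -> shift [-0.3  1.6  7.1] mm turn 0.19 tiltfix [-0.14 -0.04 -0.  ] w 0.403 F [-0.6  0.1 -1.5]
```

View pics/t2.png

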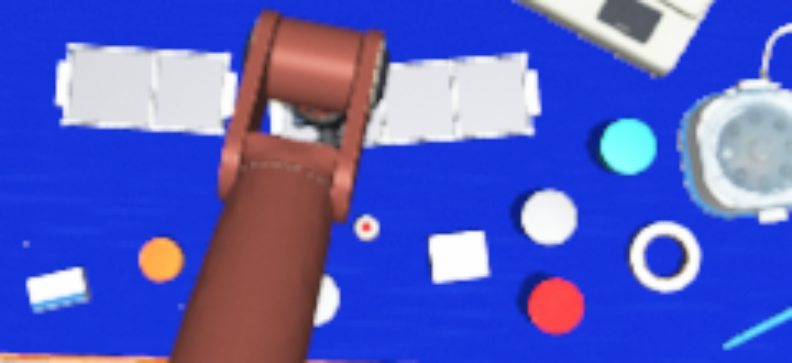

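The arm hides the bay from above. The pose agrees with the target, so I'll lower the rest slowly.

```bash
python3 -m creep '[[0,0,0,-0.0003,0.0016,0.003,0],[0,0,0,0,0,0.002,0],[0,0,0,0,0,0.001,0],[0,0,0,0,0,0.0005,0],[0,0,0,0,0,0,0]]'
```

```text
time: 8.27
tool_pos: [0.567, -0.0176, 0.0108]
tool_rot: [0.0, 0.67, 0.742, 0.0]
contact_force: [0.1, -0.3, -0.9]
gripper_width: 0.406
```

```bash
python3 -m creep '[[0,0,0,0,0,0,0],[0,0,0,0,0,0,0]]';python3 -m creep '[[0,0,0,0,0,0.001,0],[0,0,0,0,0,0,0]]';python3 -m creep '[[0,0,0,0,0,0.001,0],[0,0,0,0,0,0,0]]'
```

```text
time: 8.43
tool_pos: [0.5669, -0.0176, 0.0107]
tool_rot: [0.0, 0.67, 0.742, 0.0]
contact_force: [-0.2, -0.9, -0.8]
gripper_width: 0.403
time: 8.6
tool_pos: [0.5667, -0.0176, 0.0094]
tool_rot: [-0.0, 0.67, 0.742, -0.0]
contact_force: [0.0, -0.3, -0.3]
gripper_width: 0.405
time: 8.77
tool_pos: [0.5669, -0.0176, 0.0085]
tool_rot: [0.0, 0.67, 0.742, 0.0]
contact_force: [0.6, -0.2, -0.6]
gripper_width: 0.398
```

```bash
python3 -m creep '[[0,0,0,0,0,0.0007,0],[0,0,0,0,0,0,0]]'
```

```text
time: 8.93
tool_pos: [0.5669, -0.0176, 0.0085]
tool_rot: [-0.0, 0.67, 0.742, -0.0]
contact_force: [-3.1, -0.1, 5.1]
gripper_width: 0.395
```

```bash
python3 -m creep '[[0,0,0,0,0,0,0.56],[0,0,0,0,0,0,0.56],[0,0,0,0,0,0,0.56],[0,0,0,0,0,-0.01,0.56],[0,0,0,0,0,-0.03,0.56],[0,0,0,0,0,-0.04,0.7],[0,0,0,0,0,-0.04,0.7],[0,0,0,0,0,-0.02,0.7],[0,0,0,0.0315,-0.018,0,0.7],[0,0,0,0.0315,-0.018,0,0.7],[0,0,0,0.0315,-0.018,0,0.7],[0,0,0,0.0315,-0.018,0,0.7],[0,0,0,0.0315,-0.018,0,0.7],[0,0,0,0.0315,-0.018,0,0.7],[0,0,0,0.0315,-0.018,0,0.7],[0,0,0,0.0315,-0.018,0,0.7],[0,0,0,0.0315,-0.018,0,0.7],[0,0,0,0.0315,-0.018,0,0.7],[0,0,-4,0,0,0,0.7],[0,0,0,0,0,0,0.7]]'
python3 look.py w2 small_carton swab_tub slide_box
python3 - <<'E'
from h import *
goto(.356,.277,.15,10)
E
```

```text
time: 10.6
tool_pos: [0.3543, 0.2787, 0.1485]
tool_rot: [0.0, 0.642, 0.767, 0.0]
contact_force: [0.7, -0.7, 0.2]
gripper_width: 0.698
small_carton 0.86 [253, 151, 299, 228] ctr [352. 285.] size [36. 63.] ang 14.3
swab_tub 0.67 [270, 285, 321, 354] ctr [387. 177.] size [46. 66.] ang 10.2
t 10.8 pos [0.3561 0.2767 0.1481] yaw 9.74 -> shift [ 0.3 -0.  -1.9] mm turn -0.26 tiltfix [ 0.03  0.   -0.  ] w 0.7 F [0.4 1.2 0.2]
```

View pics/w2.png

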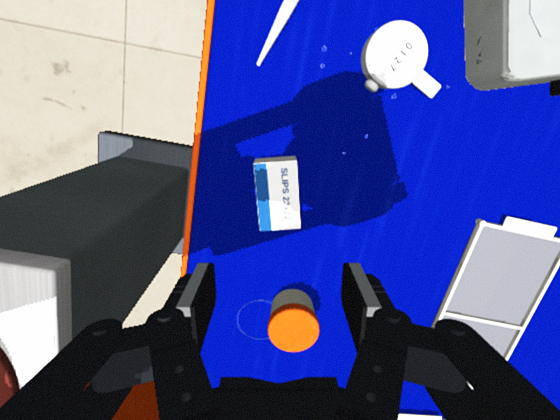

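The carton fills (255–299, 157–231), with the blue band on its −x side. It needs about 4° more turn and an 8 mm shift in +y.

```bash
python3 - <<'E'
from h import *
d=np.load('pics/w2_small_carton_0.npy');c=dict(np.load('pics/w2.npz'))
f=cv2.imread('pics/w2.png');cv2.imwrite('pics/w2c.png',cv2.resize(f[130:250,210:350],None,fx=4,fy=4))
goto(.3525,.2835,.0045,13.5)
E
```

```text
t 10.8 pos [0.3561 0.2767 0.1481] yaw 9.74 -> shift [  7.3  -2.4 143.6] mm turn -3.76 tiltfix [ 0.03  0.   -0.  ] w 0.7 F [0.4 1.2 0.2]
```

View pics/w2c.png

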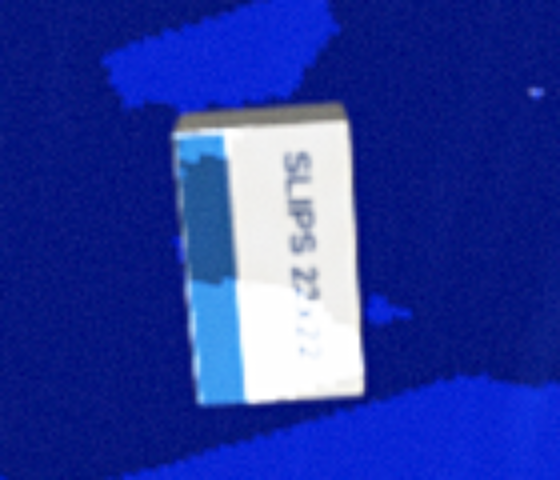

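```bash
python3 - <<'E'
from h import *
c=dict(np.load('pics/w2.npz'))
p=ray(c,278.1,196,.024);print(p)
goto(p[0],p[1],.0045,13.5)
E
```

```text
[0.35338246 0.28345682 0.024     ]
t 10.8 pos [0.3561 0.2767 0.1481] yaw 9.74 -> shift [  7.1  -1.6 143.6] mm turn -3.76 tiltfix [ 0.03  0.   -0.  ] w 0.7 F [0.4 1.2 0.2]
```

```bash
python3 -m creep '[[0,0,0,0.0071,-0.0016,0.03,0.7],[0,0,-3.8,0,0,0.035,0.7],[0,0,0,0,0,0.03,0.7],[0,0,0,0,0,0.02,0.7],[0,0,0,0,0,0.013,0.7],[0,0,0,0,0,0.009,0.7],[0,0,0,0,0,0.0065,0.7],[0,0,0,0,0,0,0.2],[0,0,0,0,0,0,0],[0,0,0,0,0,0,0],[0,0,0,0,0,0,0],[0,0,0,0,0,0,0],[0,0,0,0,0,0,0],[0,0,0,0,0,0,0]]'
```

```text
time: 11.97
tool_pos: [0.3533, 0.2844, 0.0052]
tool_rot: [0.0, 0.618, 0.786, 0.001]
contact_force: [0.0, -0.7, 4.9]
gripper_width: 0.406
```

```bash
python3 -m creep '[[0,0,0,0,0,-0.015,0],[0,0,2.6,0,0,-0.025,0],[0,0,2.6,0,0,-0.03,0],[0,0,2.6,0,0,-0.025,0],[0,0,0,-0.0281,0.0121,0,0],[0,0,0,-0.0281,0.0121,0,0],[0,0,0,-0.0281,0.0121,0,0],[0,0,0,-0.0281,0.0121,0,0],[0,0,0,-0.0281,0.0121,0,0],[0,0,0,-0.0281,0.0121,0,0],[0,0,0,-0.0281,0.0121,0,0],[0,0,0,-0.0281,0.0121,0,0],[0,0,0,-0.0281,0.0121,0,0],[0,0,0,-0.0281,0.0121,0,0],[0,0,0,-0.0281,0.0121,0,0],[0,0,0,-0.0281,0.0121,0,0],[0,0,0,-0.0281,0.0121,0,0],[0,0,0,-0.0281,0.0121,0,0],[0,0,0,-0.0281,0.0121,0,0],[0,0,0,0,0,0,0]]'
python3 look.py w3 long_tray
python3 - <<'E'
from h import *
goto(.5757,-.1169,.0082,5.7)
E
```

```text
time: 13.63
tool_pos: [0.5784, -0.121, 0.0996]
tool_rot: [0.001, 0.671, 0.741, -0.0]
contact_force: [-1.3, 0.9, 0.1]
gripper_width: 0.41
long_tray 0.57 [204, 3, 350, 346] ctr [573. -73.] size [ 91. 185.] ang 5.8
t 13.73 pos [ 0.5763 -0.1173  0.0988] yaw 5.79 -> shift [ 0.4 -0.5 90.6] mm turn 0.09 tiltfix [-0.05 -0.04 -0.  ] w 0.408 F [-0.4  0.2 -0.4]
```

View pics/w3.png

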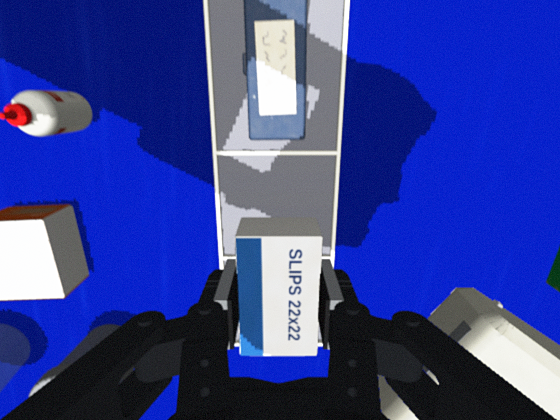

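The slide box sits flat in the long bay (245–305, 0–140), clear of the rib at row 153. The carton is held level over the middle bay, so I'm lowering it.

```bash
python3 -m creep '[[0,0,0,0.0004,-0.0005,0.025,0],[0,0,0,0,0,0.03,0],[0,0,0,0,0,0.017,0],[0,0,0,0,0,0.009,0],[0,0,0,0,0,0.005,0],[0,0,0,0,0,0.001,0],[0,0,0,0,0,0,0],[0,0,0,0,0,0,0]]'; python3 -m creep '[[0,0,0,0,0,0.0012,0],[0,0,0,0,0,0,0]]'; python3 -m creep '[[0,0,0,0,0,0.001,0],[0,0,0,0,0,0,0]]'
```

```text
time: 14.4
tool_pos: [0.577, -0.1164, 0.0139]
tool_rot: [0.001, 0.67, 0.743, 0.001]
contact_force: [0.4, -0.4, -1.1]
gripper_width: 0.401
time: 14.57
tool_pos: [0.5766, -0.1165, 0.0122]
tool_rot: [0.001, 0.67, 0.742, 0.0]
contact_force: [0.5, -0.9, -1.2]
gripper_width: 0.406
time: 14.73
tool_pos: [0.576, -0.1164, 0.0103]
tool_rot: [0.0, 0.67, 0.742, 0.0]
contact_force: [1.0, 0.2, -0.3]
gripper_width: 0.405
```

```bash
python3 -m creep '[[0,0,0,0,0,0.001,0],[0,0,0,0,0,0,0]]'; python3 -m creep '[[0,0,0,0,0,0.0008,0],[0,0,0,0,0,0,0]]'; python3 -m creep '[[0,0,0,0,0,0.0006,0],[0,0,0,0,0,0,0]]'
```

```text
time: 14.9
tool_pos: [0.5757, -0.1163, 0.0089]
tool_rot: [-0.0, 0.67, 0.742, -0.0]
contact_force: [0.3, 0.1, -0.6]
gripper_width: 0.407
time: 15.07
tool_pos: [0.5759, -0.1163, 0.0083]
tool_rot: [0.0, 0.67, 0.742, 0.0]
contact_force: [-0.5, -1.0, -1.3]
gripper_width: 0.407
time: 15.23
tool_pos: [0.576, -0.1164, 0.0082]
tool_rot: [-0.0, 0.67, 0.742, -0.0]
contact_force: [-2.0, 0.3, 4.5]
gripper_width: 0.405
```

```bash
python3 -m creep '[[0,0,0,0,0,0,0.56],[0,0,0,0,0,0,0.56],[0,0,0,0,0,0,0.56],[0,0,0,0,0,-0.01,0.56],[0,0,0,0,0,-0.03,0.56],[0,0,0,0,0,-0.04,0.6],[0,0,0,0,0,-0.04,0.6],[0,0,0,0,0,-0.03,0.6],[0,0,0,0.0131,-0.0238,0,0.6],[0,0,0,0.0131,-0.0238,0,0.6],[0,0,0,0.0131,-0.0238,0,0.6],[0,0,0,0.0131,-0.0238,0,0.6],[0,0,0,0.0131,-0.0238,0,0.6],[0,0,0,0.0131,-0.0238,0,0.6],[0,0,0,0,0,0,0.6],[0,0,0,0,0,0,0.6]]'
python3 look.py w4 oil_dropper small_carton
python3 - <<'E'
from h import *
goto(.426,-.052,.15,6)
E
```

```text
time: 16.57
tool_pos: [0.4253, -0.0524, 0.1582]
tool_rot: [0.001, 0.67, 0.743, 0.0]
contact_force: [0.6, 0.0, 0.9]
gripper_width: 0.6
oil_dropper 0.76 [265, 187, 299, 228] ctr [428. -53.] size [25. 34.] ang 7.0
oil_dropper 0.54 [412, 119, 479, 230] ctr [551. -15.] size [44. 83.] ang 6.3
small_carton 0.7 [400, 237, 452, 307] ctr [ 572. -113.] size [47. 72.] ang 6.1
t 16.72 pos [ 0.4267 -0.0532  0.1585] yaw 5.87 -> shift [ 1.3 -0.6  8.5] mm turn -0.13 tiltfix [ 0.07  0.03 -0.  ] w 0.6 F [-0.1 -0.2  0.5]
```

View pics/w4.png

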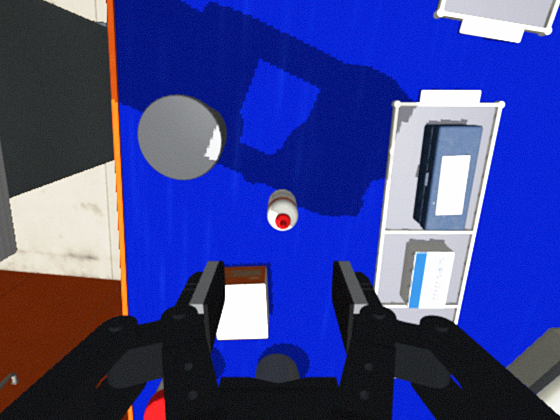

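Carton is in the middle bay (402–452, 240–307). The dropper is at (283,190–230), with its tip at (283,221).

```bash
python3 - <<'E'
from h import *
c=dict(np.load('pics/w4.npz'))
print(ray(c,283,221,.066))
for y in (-.056,-.053,-.05,-.047):
    for z,r in ((0,.013),(.053,.013)):
        print(y,z,np.round(proj(c,(.429,y-r,z))),np.round(proj(c,(.429,y+r,z))))
E
```

```text
[ 0.42953602 -0.05782605  0.066     ]
-0.056 0 [280. 208.] [283. 182.]
-0.056 0.053 [281. 228.] [284. 197.]
-0.053 0 [280. 205.] [283. 178.]
-0.053 0.053 [281. 225.] [285. 194.]
-0.05 0 [281. 202.] [284. 175.]
-0.05 0.053 [281. 221.] [285. 190.]
-0.047 0 [281. 199.] [284. 172.]
-0.047 0.053 [282. 218.] [285. 186.]
```

```bash
python3 - <<'E'
from h import *
goto(.429,-.0575,.012,5.7)
E
```

```text
t 16.72 pos [ 0.4267 -0.0532  0.1585] yaw 5.87 -> shift [ -4.4   1.6 146.5] mm turn 0.17 tiltfix [ 0.07  0.03 -0.  ] w 0.6 F [-0.1 -0.2  0.5]
```

```bash
python3 -m creep '[[0,0,0,-0.0044,0.0016,0.03,0.6],[0,0,0,0,0,0.03,0.6],[0,0,0,0,0,0.03,0.6],[0,0,0,0,0,0.025,0.6],[0,0,0,0,0,0.018,0.6],[0,0,0,0,0,0.0135,0.6],[0,0,0,0,0,0,0.3],[0,0,0,0,0,0,0],[0,0,0,0,0,0,0],[0,0,0,0,0,0,0],[0,0,0,0,0,0,0],[0,0,0,0,0,0,0],[0,0,0,0,0,0,0],[0,0,0,0,0,0,0]]'
```

```text
time: 17.88
tool_pos: [0.4281, -0.057, 0.0116]
tool_rot: [0.0, 0.67, 0.742, 0.0]
contact_force: [-0.8, 0.0, -0.8]
gripper_width: 0.291
```

```bash
python3 -m creep '[[0,0,0,0,0,-0.012,0],[0,0,0,0,0,-0.025,0],[0,0,0,0,0,-0.03,0],[0,0,0,0,0,-0.023,0],[0,0,0,-0.0175,0.0157,0,0],[0,0,0,-0.0175,0.0157,0,0],[0,0,0,-0.0175,0.0157,0,0],[0,0,0,-0.0175,0.0157,0,0],[0,0,0,-0.0175,0.0157,0,0],[0,0,0,-0.0175,0.0157,0,0],[0,0,0,-0.0175,0.0157,0,0],[0,0,0,-0.0175,0.0157,0,0],[0,0,0,-0.0175,0.0157,0,0],[0,0,0,0,0,0,0],[0,0,0,0,0,0,0]]'
python3 look.py w5 long_tray
python3 - <<'E'
from h import *
goto(.584,-.1995,.0146,5.7)
E
```

```text
time: 19.13
tool_pos: [0.5848, -0.1997, 0.101]
tool_rot: [-0.0, 0.67, 0.742, -0.0]
contact_force: [0.8, 0.3, -0.8]
gripper_width: 0.292
long_tray 0.82 [209, 0, 354, 269] ctr [ 580. -153.] size [ 92. 187.] ang 5.9
t 19.23 pos [ 0.5839 -0.1986  0.1008] yaw 5.89 -> shift [-1.   0.1 86.2] mm turn 0.19 tiltfix [-0.06 -0.05 -0.  ] w 0.293 F [-0.4  0.5 -1.3]
```

View pics/w5.png

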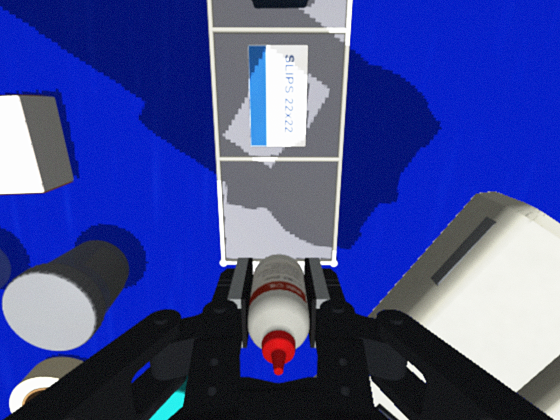

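```bash
python3 - <<'E'
from h import *
c=manip.get_calibration('top')
for uv in [(301,139),(355,172),(342,162)]:
  for z in (0,.1,.2): print(uv,z,np.round(ray(c,*uv,z)[:2],3))
E
```

```text
(301, 139) 0 [ 0.74  -0.171]
(301, 139) 0.1 [ 0.714 -0.165]
(301, 139) 0.2 [ 0.688 -0.16 ]
(355, 172) 0 [ 0.617 -0.378]
(355, 172) 0.1 [ 0.599 -0.358]
(355, 172) 0.2 [ 0.582 -0.339]
(342, 162) 0 [ 0.654 -0.328]
(342, 162) 0.1 [ 0.634 -0.312]
(342, 162) 0.2 [ 0.614 -0.296]
```

Clear of the instrument by ~90 mm at the gripper axis. Lowering the upright dropper.

```bash
python3 -m creep '[[0,0,0,-0.001,0,0.025,0],[0,0,0,0,0,0.03,0],[0,0,0,0,0,0.015,0],[0,0,0,0,0,0.008,0],[0,0,0,0,0,0.005,0],[0,0,0,0,0,0,0],[0,0,0,0,0,0,0]]'; python3 -m creep '[[0,0,0,0,0,0.0015,0],[0,0,0,0,0,0.001,0],[0,0,0,0,0,0,0]]'; python3 -m creep '[[0,0,0,0,0,0.001,0],[0,0,0,0,0,0,0]]'
```

```text
time: 19.82
tool_pos: [0.5852, -0.2002, 0.0194]
tool_rot: [0.001, 0.67, 0.743, 0.0]
contact_force: [0.7, -0.3, -0.3]
gripper_width: 0.29
time: 20.07
tool_pos: [0.5851, -0.2004, 0.0166]
tool_rot: [0.001, 0.67, 0.742, 0.0]
contact_force: [0.1, 0.0, -1.0]
gripper_width: 0.288
time: 20.23
tool_pos: [0.5847, -0.2002, 0.0149]
tool_rot: [0.0, 0.67, 0.742, 0.0]
contact_force: [-1.4, 0.7, -1.2]
gripper_width: 0.291
```

```bash
python3 -m creep '[[0,0,0,0,0,0.0007,0],[0,0,0,0,0,0,0]]'; python3 -m creep '[[0,0,0,0,0,0.0006,0],[0,0,0,0,0,0,0]]'
```

```text
time: 20.4
tool_pos: [0.5848, -0.2003, 0.0142]
tool_rot: [0.0, 0.67, 0.742, 0.0]
contact_force: [0.2, 0.2, -0.3]
gripper_width: 0.29
time: 20.57
tool_pos: [0.5849, -0.2003, 0.0142]
tool_rot: [0.0, 0.67, 0.742, -0.0]
contact_force: [-3.2, 1.0, 5.2]
gripper_width: 0.286
```

```bash
python3 -m creep '[[0,0,0,0,0,0,0.5],[0,0,0,0,0,0,0.5],[0,0,0,0,0,0,0.5],[0,0,0,0,0,-0.01,0.5],[0,0,0,0,0,-0.03,0.5],[0,0,0,0,0,-0.04,0.5],[0,0,0,0,0,-0.04,1],[0,0,0,0,0,-0.04,1],[0,0,0,-0.0055,-0.0298,0,1],[0,0,0,-0.0055,-0.0298,0,1],[0,0,0,-0.0055,-0.0298,0,1],[0,0,0,-0.0055,-0.0298,0,1],[0,0,0,-0.0055,-0.0298,0,1],[0,0,0,-0.0055,-0.0298,0,1],[0,0,0,-0.0055,-0.0298,0,1],[0,0,0,-0.0055,-0.0298,0,1]]'
python3 -m creep '[[0,0,6.6,0,0,0,1],[0,0,6.6,0,0,0,1],[0,0,6.6,0,0,0,1],[0,0,6.6,0,0,0,1],[0,0,6.6,0,0,0,1],[0,0,6.6,0,0,0,1],[0,0,6.6,0,0,0,1],[0,0,6.6,0,0,0,1],[0,0,6.6,0,0,0,1],[0,0,6.6,0,0,0,1],[0,0,0,0,0,0,1],[0,0,0,0,0,0,1]]'
python3 look.py w6 specimen_cup oil_dropper
python3 - <<'E'
from h import *
goto(.352,-.268,.05,-60)
E
```

```text
time: 21.9
tool_pos: [0.3507, -0.2685, 0.174]
tool_rot: [0.0, 0.67, 0.743, -0.0]
contact_force: [0.6, 0.3, 0.7]
gripper_width: 1.005
time: 22.9
tool_pos: [0.352, -0.2684, 0.1739]
tool_rot: [0.0, 0.966, 0.259, 0.0]
contact_force: [-0.1, 0.0, 1.0]
gripper_width: 0.997
specimen_cup 0.92 [429, 8, 546, 101] ctr [ 521. -338.] size [59. 76.] ang 19.4
specimen_cup 0.68 [243, 168, 316, 247] ctr [ 349. -270.] size [60. 61.] ang 75.2
specimen_cup 0.67 [0, 1, 39, 71] ctr [366. -55.] size [42. 27.] ang 15.3
specimen_cup 0.61 [295, 50, 378, 139] ctr [ 445. -261.] size [59. 58.] ang 76.1
t 23.05 pos [ 0.352  -0.2684  0.1736] yaw -60.01 -> shift [  0.2  -0.3 123.6] mm turn -0.01 tiltfix [ 0.02 -0.    0.  ] w 1.003 F [ 0.3 -0.2  0.1]
```

View pics/w6.png

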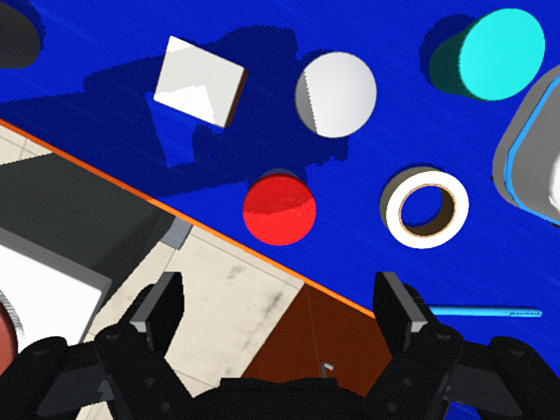

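The red cap is centred at (279,208), between the fingers, at world (0.349, −0.270). Descending to grip the cap.

```bash
python3 -m creep '[[0,0,0,-0.0034,0,0.025,1],[0,0,0,0,0,0.03,1],[0,0,0,0,0,0.03,1],[0,0,0,0,0,0.025,1],[0,0,0,0,0,0.016,1],[0,0,0,0,0,0.0116,1],[0,0,0,0,0,0,1],[0,0,0,0,0,0,0.5],[0,0,0,0,0,0,0],[0,0,0,0,0,0,0],[0,0,0,0,0,0,0],[0,0,0,0,0,0,0],[0,0,0,0,0,0,0],[0,0,0,0,0,0,0]]'
python3 - <<'E'
from h import *
f=manip.grab_frame('side');cv2.imwrite('pics/s6.png',cv2.resize(f[180:320,220:400],None,fx=4,fy=4))
E
```

```text
time: 24.22
tool_pos: [0.3502, -0.2712, 0.0378]
tool_rot: [0.001, 0.966, 0.258, 0.001]
contact_force: [-0.9, 1.0, 6.9]
gripper_width: 0.658
```

View pics/s6.png

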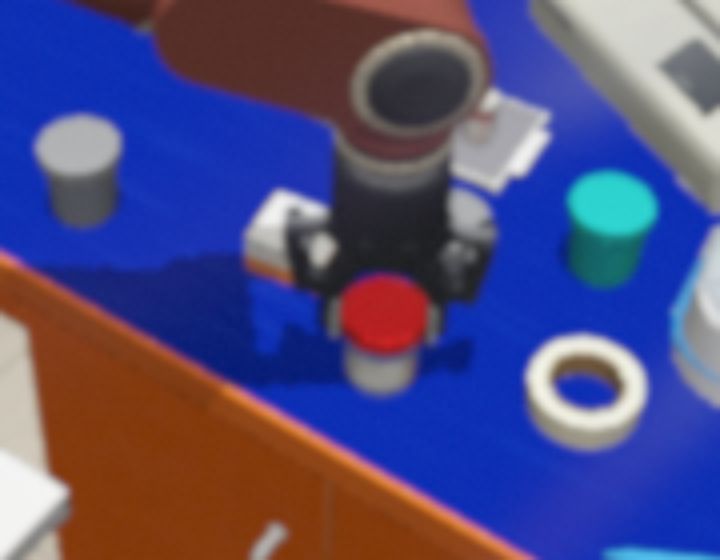

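```bash
python3 -m creep '[[0,0,0,0,0,0,0],[0,0,0,0,0,-0.005,0],[0,0,0,0,0,-0.01,0],[0,0,0,0,0,-0.015,0],[0,0,0,0,0,0,0]]'
python3 look.py w7 specimen_cup
python3 - <<'E'
from h import *
f=manip.grab_frame('side');cv2.imwrite('pics/s7.png',cv2.resize(f[180:320,220:400],None,fx=4,fy=4))
E
```

```text
time: 24.68
tool_pos: [0.3505, -0.2716, 0.0691]
tool_rot: [0.003, 0.966, 0.258, 0.001]
contact_force: [0.5, -0.8, 0.0]
gripper_width: 0.658
specimen_cup 0.93 [208, 208, 350, 368] ctr [ 334. -277.] size [86. 75.] ang 63.1
specimen_cup 0.88 [301, 4, 444, 157] ctr [ 444. -261.] size [58. 59.] ang 50.6
specimen_cup 0.76 [504, 0, 560, 87] ctr [ 488. -309.] size [35. 22.] ang 44.9
```

View pics/s7.png

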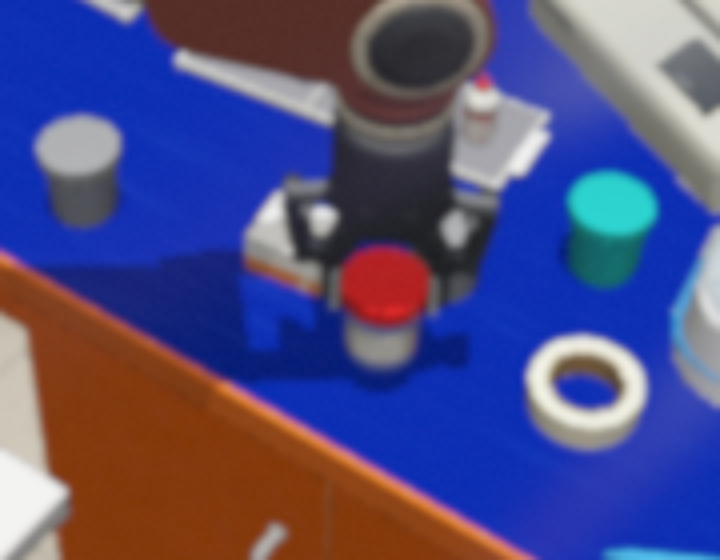

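View pics/w7.png

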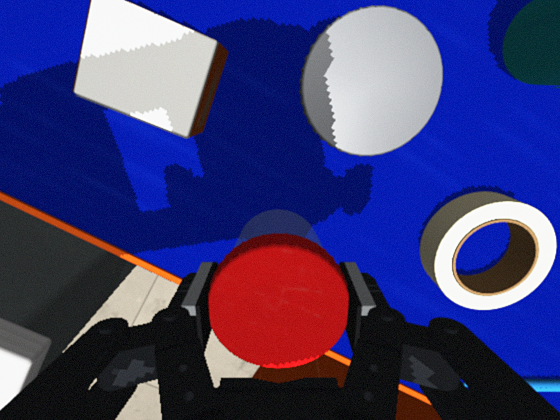

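Cup is held level by its cap, and the dropper stands in its bay. Raising and carrying to the larger bay.

```bash
python3 -m creep '[[0,0,0,0,0,-0.025,0],[0,0,0,0,0,-0.035,0],[0,0,0,0,0,-0.025,0],[0,0,0,0.0254,-0.0179,0,0],[0,0,0,0.0254,-0.0179,0,0],[0,0,0,0.0254,-0.0179,0,0],[0,0,0,0.0254,-0.0179,0,0],[0,0,0,0.0254,-0.0179,0,0],[0,0,0,0.0254,-0.0179,0,0],[0,0,0,0.0254,-0.0179,0,0],[0,0,0,0.0254,-0.0179,0,0],[0,0,0,0.0254,-0.0179,0,0],[0,0,0,0.0254,-0.0179,0,0],[0,0,0,0.0254,-0.0179,0,0],[0,0,0,0.0254,-0.0179,0,0],[0,0,0,0.0254,-0.0179,0,0],[0,0,0,0.0254,-0.0179,0,0],[0,0,0,0.0254,-0.0179,0,0],[0,0,0,0.0254,-0.0179,0,0]]'
python3 -m creep '[[0,0,0,0.0254,-0.0179,0,0],[0,0,0,0.0254,-0.0179,0,0],[0,0,0,0,0,0,0],[0,0,0,0,0,0,0],[0,0,0,0,0,0,0]]'
python3 look.py w8 short_tray
python3 - <<'E'
from h import *
goto(.5846,.2365,.0405,-60)
E
```

```text
time: 26.42
tool_pos: [0.5584, 0.1822, 0.1492]
tool_rot: [-0.0, 0.966, 0.258, -0.001]
contact_force: [0.5, -0.6, -0.8]
gripper_width: 0.663
time: 26.83
tool_pos: [0.5841, 0.2367, 0.1494]
tool_rot: [0.0, 0.966, 0.258, -0.001]
contact_force: [-0.3, 1.0, -1.2]
gripper_width: 0.661
short_tray 0.78 [208, 117, 427, 288] ctr [586. 195.] size [204.  93.] ang 88.4
t 26.93 pos [0.5843 0.2361 0.1501] yaw -60.17 -> shift [  0.6  -0.2 109.6] mm turn -0.17 tiltfix [-0.01  0.08  0.  ] w 0.661 F [-0.3 -1.  -1. ]
```

View pics/w8.png

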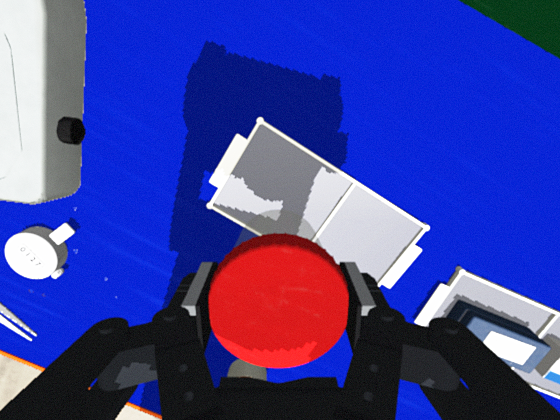

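The cup is over the tray, whose larger bay is its left part (210–350, 120–245). Tray re-measured at (586,195), in agreement.

```bash
python3 -m creep '[[0,0,0,0.0006,0,0.025,0],[0,0,0,0,0,0.035,0],[0,0,0,0,0,0.025,0],[0,0,0,0,0,0.013,0],[0,0,0,0,0,0.006,0],[0,0,0,0,0,0,0],[0,0,0,0,0,0,0]]'; python3 -m creep '[[0,0,0,0,0,0.0015,0],[0,0,0,0,0,0.001,0],[0,0,0,0,0,0,0]]'; python3 -m creep '[[0,0,0,0,0,0.001,0],[0,0,0,0,0,0,0]]'
```

```text
time: 27.52
tool_pos: [0.5863, 0.2373, 0.0482]
tool_rot: [-0.0, 0.966, 0.258, 0.001]
contact_force: [-0.4, 0.5, -0.3]
gripper_width: 0.664
time: 27.77
tool_pos: [0.5863, 0.2376, 0.0457]
tool_rot: [0.0, 0.966, 0.258, 0.001]
contact_force: [-0.2, 0.7, -0.2]
gripper_width: 0.656
time: 27.93
tool_pos: [0.5856, 0.2375, 0.0437]
tool_rot: [0.0, 0.966, 0.258, 0.0]
contact_force: [-1.1, 0.1, 0.0]
gripper_width: 0.659
```

```bash
python3 -m creep '[[0,0,0,0,0,0.0012,0],[0,0,0,0,0,0,0]]'; python3 -m creep '[[0,0,0,0,0,0.0008,0],[0,0,0,0,0,0,0]]'; python3 -m creep '[[0,0,0,0,0,0.0007,0],[0,0,0,0,0,0,0]]'
```

```text
time: 28.1
tool_pos: [0.5853, 0.2374, 0.0419]
tool_rot: [0.0, 0.966, 0.258, -0.0]
contact_force: [-1.0, 0.3, -0.5]
gripper_width: 0.662
time: 28.27
tool_pos: [0.5853, 0.2374, 0.041]
tool_rot: [0.0, 0.966, 0.258, -0.0]
contact_force: [0.0, 0.2, -0.3]
gripper_width: 0.656
time: 28.43
tool_pos: [0.5857, 0.2375, 0.0409]
tool_rot: [-0.0, 0.966, 0.258, 0.0]
contact_force: [-0.3, 0.2, 0.2]
gripper_width: 0.659
```

```bash
python3 -m creep '[[0,0,0,0,0,0.0005,0],[0,0,0,0,0,0,0]]'; python3 -m creep '[[0,0,0,0,0,0.0004,0],[0,0,0,0,0,0,0]]';
```

```text
time: 28.6
tool_pos: [0.5858, 0.2376, 0.0409]
tool_rot: [-0.0, 0.966, 0.258, 0.0]
contact_force: [-1.9, -0.7, 3.8]
gripper_width: 0.657
time: 28.77
tool_pos: [0.5859, 0.2376, 0.0409]
tool_rot: [-0.0, 0.966, 0.258, 0.0]
contact_force: [-2.6, 0.1, 6.2]
gripper_width: 0.657
```

```bash
python3 -m creep '[[0,0,0,0,0,0,0.8],[0,0,0,0,0,0,1],[0,0,0,0,0,0,1],[0,0,0,0,0,0,1],[0,0,0,0,0,-0.01,1],[0,0,0,0,0,-0.03,1],[0,0,0,0,0,-0.04,1],[0,0,0,0,0,-0.04,1],[0,0,0,-0.0297,-0.0049,0,1],[0,0,0,-0.0297,-0.0049,0,1],[0,0,0,-0.0297,-0.0049,0,1],[0,0,0,-0.0297,-0.0049,0,1],[0,0,0,-0.0297,-0.0049,0,1],[0,0,0,-0.0297,-0.0049,0,1],[0,0,0,-0.0297,-0.0049,0,1]]'
python3 -m creep '[[0,0,-6.4,0,0,0,0.9],[0,0,-6.4,0,0,0,0.9],[0,0,-6.4,0,0,0,0.9],[0,0,-6.4,0,0,0,0.9],[0,0,-6.4,0,0,0,0.9],[0,0,-6.4,0,0,0,0.9],[0,0,-6.4,0,0,0,0.9],[0,0,-6.4,0,0,0,0.9],[0,0,-6.4,0,0,0,0.9],[0,0,0,0,0,0,0.9],[0,0,0,0,0,0,0.9]]'
python3 look.py w9 swab_tub
python3 - <<'E'
from h import *
goto(.389,.163,.02,-2)
E
```

```text
time: 30.02
tool_pos: [0.3868, 0.1631, 0.1601]
tool_rot: [0.0, 0.966, 0.258, 0.0]
contact_force: [0.6, -0.3, 0.6]
gripper_width: 1.001
time: 30.93
tool_pos: [0.3882, 0.1636, 0.1602]
tool_rot: [0.0, 0.723, 0.69, 0.0]
contact_force: [-0.3, 0.2, -0.1]
gripper_width: 0.903
swab_tub 0.69 [254, 168, 307, 228] ctr [388. 167.] size [47. 47.] ang 42.3
swab_tub 0.36 [475, 53, 560, 141] ctr [573. 231.] size [61. 67.] ang 12.3
t 31.03 pos [0.3881 0.1635 0.16  ] yaw -2.64 -> shift [ -0.5   0.8 140. ] mm turn -0.64 tiltfix [ 0.02 -0.    0.  ] w 0.902 F [ 0.1 -0.6 -0.2]
```

View pics/w9.png

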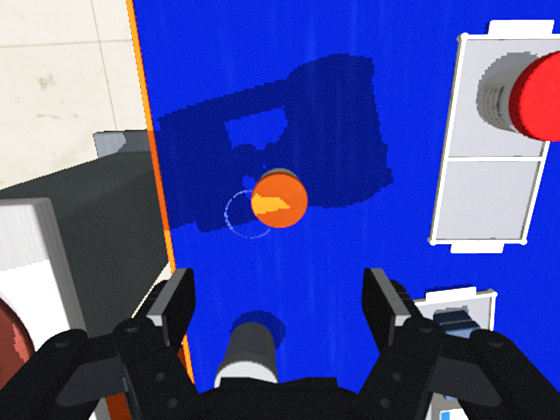

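```bash
python3 - <<'E'
from h import *
c=dict(np.load('pics/w9.npz'));p=ray(c,279.5,200,.041);print(p)
goto(p[0],p[1],.014,-2.6)
E
```

```text
[0.38910398 0.1663543  0.041     ]
t 31.03 pos [0.3881 0.1635 0.16  ] yaw -2.64 -> shift [  2.8   0.8 146. ] mm turn -0.04 tiltfix [ 0.02 -0.    0.  ] w 0.902 F [ 0.1 -0.6 -0.2]
```

```bash
python3 -m creep '[[0,0,0,0.0028,0.0008,0.03,0.9],[0,0,0,0,0,0.03,0.9],[0,0,0,0,0,0.03,0.9],[0,0,0,0,0,0.028,0.9],[0,0,0,0,0,0.016,0.9],[0,0,0,0,0,0.012,0.9],[0,0,0,0,0,0,0.9],[0,0,0,0,0,0,0.4],[0,0,0,0,0,0,0],[0,0,0,0,0,0,0],[0,0,0,0,0,0,0],[0,0,0,0,0,0,0],[0,0,0,0,0,0,0],[0,0,0,0,0,0,0],[0,0,0,0,0,0,0]]'
python3 - <<'E'
from h import *
goto(.581,.1465,.1,-2.6)
E
```

```text
time: 32.28
tool_pos: [0.3906, 0.1668, 0.0156]
tool_rot: [0.001, 0.723, 0.691, 0.001]
contact_force: [-1.0, 0.8, 6.3]
gripper_width: 0.515
t 32.28 pos [0.3906 0.1668 0.0156] yaw -2.52 -> shift [-11.8 191.4 -83.8] mm turn 0.08 tiltfix [ 0.18 -0.06  0.  ] w 0.515 F [-1.   0.8  6.3]
```

```bash
python3 -m creep '[[0,0,0,0,0,-0.005,0],[0,0,0,0,0,-0.02,0],[0,0,0,0,0,-0.03,0],[0,0,0,0,0,-0.03,0],[0,0,0,-0.0015,0.0239,0,0],[0,0,0,-0.0015,0.0239,0,0],[0,0,0,-0.0015,0.0239,0,0],[0,0,0,-0.0015,0.0239,0,0],[0,0,0,-0.0015,0.0239,0,0],[0,0,0,-0.0015,0.0239,0,0],[0,0,0,-0.0015,0.0239,0,0],[0,0,0,-0.0015,0.0239,0,0],[0,0,0,0,0,0,0],[0,0,0,0,0,0,0]]'
python3 look.py w10 short_tray
python3 - <<'E'
from h import *
goto(.581,.1465,.0185,-2)
E
```

```text
time: 33.45
tool_pos: [0.58, 0.1456, 0.0987]
tool_rot: [-0.0, 0.723, 0.691, -0.0]
contact_force: [-0.8, -0.2, 0.1]
gripper_width: 0.515
short_tray 0.87 [208, 1, 357, 265] ctr [584. 195.] size [181.  93.] ang 87.5
t 33.55 pos [0.5785 0.146  0.0983] yaw -2.51 -> shift [ 0.7  2.6 79.8] mm turn -0.51 tiltfix [-0.08  0.01  0.  ] w 0.512 F [ 0.2  0.8 -0.9]
```

View pics/w10.png

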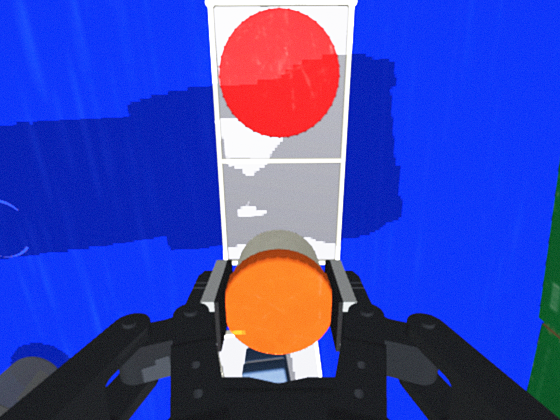

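The cup stands in the larger bay (220–340, 8–137) and the tub is held level above the smaller one. Lowering.

```bash
python3 -m creep '[[0,0,0,0.0007,0.0026,0.025,0],[0,0,0,0,0,0.025,0],[0,0,0,0,0,0.014,0],[0,0,0,0,0,0.008,0],[0,0,0,0,0,0.004,0],[0,0,0,0,0,0,0],[0,0,0,0,0,0,0]]'; python3 -m creep '[[0,0,0,0,0,0.0015,0],[0,0,0,0,0,0.001,0],[0,0,0,0,0,0,0]]'; python3 -m creep '[[0,0,0,0,0,0.001,0],[0,0,0,0,0,0,0]]'
```

```text
time: 34.13
tool_pos: [0.5827, 0.1467, 0.0237]
tool_rot: [0.0, 0.722, 0.691, 0.001]
contact_force: [0.2, -0.2, -2.0]
gripper_width: 0.517
time: 34.38
tool_pos: [0.5826, 0.1466, 0.0209]
tool_rot: [0.0, 0.722, 0.691, 0.0]
contact_force: [-0.4, 0.1, -0.4]
gripper_width: 0.514
time: 34.55
tool_pos: [0.5822, 0.1465, 0.0193]
tool_rot: [0.0, 0.722, 0.691, 0.0]
contact_force: [0.3, 0.1, -0.7]
gripper_width: 0.513
```

```bash
python3 -m creep '[[0,0,0,0,0,0.0007,0],[0,0,0,0,0,0,0]]'; python3 -m creep '[[0,0,0,0,0,0.0007,0],[0,0,0,0,0,0,0]]'; python3 -m creep '[[0,0,0,0,0,0.0004,0],[0,0,0,0,0,0,0]]'
```

```text
time: 34.72
tool_pos: [0.5823, 0.1465, 0.0187]
tool_rot: [0.0, 0.722, 0.691, 0.0]
contact_force: [-0.7, -1.1, 1.1]
gripper_width: 0.514
time: 34.88
tool_pos: [0.5823, 0.1466, 0.0187]
tool_rot: [-0.0, 0.722, 0.691, -0.0]
contact_force: [-2.4, -0.9, 5.2]
gripper_width: 0.513
time: 35.05
tool_pos: [0.5823, 0.1466, 0.0187]
tool_rot: [-0.0, 0.722, 0.691, -0.0]
contact_force: [-3.5, -0.6, 6.7]
gripper_width: 0.511
```

```bash
python3 -m creep '[[0,0,0,0,0,0,0.75],[0,0,0,0,0,0,0.75],[0,0,0,0,0,0,0.75],[0,0,0,0,0,-0.01,0.75],[0,0,0,0,0,-0.03,0.75],[0,0,0,0,0,-0.04,0.75],[0,0,0,0,0,-0.04,0.75],[0,0,0,0,0,-0.04,0.75],[0,0,0,-0.015,-0.02,-0.025,0.75],[0,0,0,-0.015,-0.02,-0.025,0.75],[0,0,0,-0.015,-0.02,-0.025,0.75],[0,0,0,-0.015,-0.02,-0.025,0.75],[0,0,0,-0.015,-0.02,-0.025,0.75],[0,0,0,-0.015,-0.02,-0.025,0.75],[0,0,0,-0.015,-0.02,-0.025,0.75],[0,0,0,-0.015,-0.02,-0.025,0.75],[0,0,0,-0.015,-0.02,-0.02,0.75],[0,0,0,0,0,0,0.75]]'
python3 -m creep '[[0,0,-7,0,0,0,1],[0,0,-7,0,0,0,1],[0,0,-7,0,0,0,1],[0,0,-7,0,0,0,1],[0,0,-7,0,0,0,1],[0,0,-7,0,0,0,1],[0,0,-7,0,0,0,1],[0,0,-7,0,0,0,1],[0,0,-7,0,0,0,1],[0,0,-7,0,0,0,1],[0,0,-7,0,0,0,1],[0,0,-7,0,0,0,1],[0,0,-7,0,0,0,1],[0,0,0,0,0,0,1],[0,0,0,0,0,0,1]]'
python3 look.py w11 slide_box small_carton oil_dropper specimen_cup swab_tub long_tray short_tray kit_small_b
python3 -c "
from h import *
f=manip.grab_frame('side');cv2.imwrite('pics/s11.png',cv2.resize(f[120:330,150:450],None,fx=2.6,fy=2.6))"
```

```text
time: 36.55
tool_pos: [0.3951, 0.0181, 0.4043]
tool_rot: [0.005, 0.723, 0.691, 0.003]
contact_force: [1.0, -0.9, 1.5]
gripper_width: 0.751
time: 37.8
tool_pos: [0.3963, 0.0198, 0.397]
tool_rot: [-0.0, 0.015, 1.0, 0.0]
contact_force: [0.3, 0.2, 0.6]
gripper_width: 1.001
slide_box 0.66 [234, 235, 282, 270] ctr [561. -19.] size [48. 91.] ang 7.2
small_carton 0.98 [183, 242, 220, 269] ctr [ 571. -116.] size [46. 66.] ang 5.8
oil_dropper 0.6 [141, 253, 164, 280] ctr [ 573. -195.] size [25. 52.] ang 49.7
specimen_cup 0.96 [28, 221, 84, 265] ctr [ 511. -330.] size [59. 98.] ang 39.1
specimen_cup 0.74 [73, 174, 126, 217] ctr [ 441. -247.] size [60. 85.] ang 7.7
specimen_cup 0.7 [236, 103, 280, 148] ctr [349.  -4.] size [57. 57.] ang 88.4
specimen_cup 0.64 [140, 255, 164, 280] ctr [ 567. -189.] size [26. 55.] ang 43.3
specimen_cup 0.62 [390, 243, 436, 290] ctr [571. 233.] size [89. 58.] ang 27.5
swab_tub 0.78 [342, 243, 369, 281] ctr [574. 144.] size [61. 49.] ang 1.7
swab_tub 0.45 [184, 243, 222, 271] ctr [ 563. -110.] size [47. 63.] ang 6.3
long_tray 0.73 [128, 222, 301, 286] ctr [ 573. -100.] size [ 97. 307.] ang 5.7
short_tray 0.97 [323, 231, 440, 280] ctr [580. 196.] size [203.  92.] ang 88.4
kit_small_b 0.97 [132, 139, 185, 181] ctr [ 398. -160.] size [54. 74.] ang 7.9
```

View pics/w11.png

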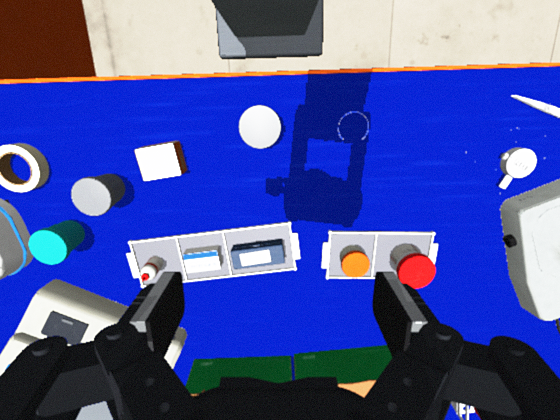

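View pics/s11.png

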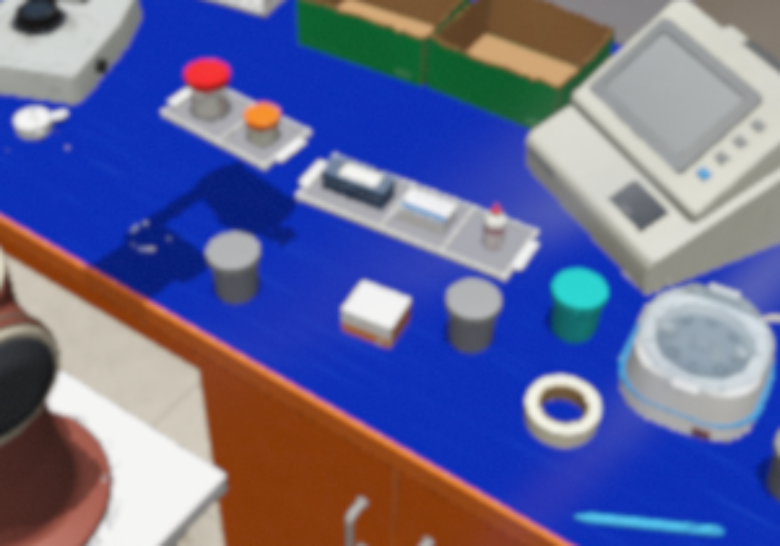

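Both kits are in place: dropper, carton and slide box from left to right in the long tray, tub and red cup in the short one. Everything stands upright inside its bay, and the bystanders haven't moved. Handing in.

```bash
python3 -c "
from plant import manip
print(manip.job_done(), manip.state()['time'])"
```

```text
the job is handed in; nothing more can be done
the job is handed in; nothing more can be done
```

Both kits are made up and the job is handed in, at about 38 s of the 112 s allowed. I placed the items in the order you listed them:

- **Three-bay tray:** the slide box is lengthwise in the long bay, the cover-slip carton is in the middle bay and the dropper stands in the other end bay.
- **Two-bay tray:** the red-capped cup stands in the larger bay and the orange-lidded tub is lid up in the smaller one.

I lowered each item until the force reading showed it touching the floor (about 4–7 N) and only then opened the jaws.

**Final checks:** the last wrist and side pictures show all five items upright or flat and inside their bays. The orange and white carton, the tape roll, the tally counter and the look-alike cups have not visibly moved. The arm was clear of everything at hand-in.

**Disagreements between checks:**
- **Camera positions:** the top and distant wrist pictures differed by about 6 mm in x, so I took a close wrist picture before each grasp.
- **Jaw width:** the jaws read about 4 mm narrower than the cup's cap and the tub's lid, though both were held level.
- **Network results:** the networks gave a few false detections, which I set aside after checking the pictures.

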